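# Close the open sample jar

### The arm

A 6-joint arm with a two-finger parallel gripper is mounted at the origin on the work surface. World frame = base frame: x ahead of the robot, y to its left, z up, the work surface at z = 0. Lengths are in mm, angles in rad, forces in N, time in s.
With the tool pointing down it reaches from about 350 to 875 mm from the base axis. Payload 4.2 kg.
Tool frame: the origin (TCP) lies midway between the tips of the shut fingers; the grasp point (between the pads) lies 19 mm behind it; z points along the fingers, y is the line along which they close (so a half turn about z gives the same grasp; the last joint's range is limited). The gripper opens to 87 mm and grips with 3 to 60 N. Pads are 19 mm wide; open, the fingers measure 117 mm over their backs; the gripper's body (75 mm by 190 mm) begins 51 mm behind the grasp point.
Start: joints at [-1.066, 0.385, 0.008, 0, -1.194, -0.259], TCP at [152.1, -606.189, 222.55] pointing down, gripper open.
Joint ranges: [-3.14, 3.14], [-1.21, 2.06], [-1.07, 1.41], [-3.16, 2.05], [-2.99, -0.16], [-3.1, 3.1]. Speed limits (rad/s): [2.79, 2.79, 3.14, 3.14, 3.14, 3.14].

### API

Orientations are given as a unit quaternion [w, x, y, z].
In Python, from bench import env, eyes gives the robot as it stands. The module is installed in compiled form; this text tells all that it offers.
- The arm moves only by the shell command python3 -m pendant 'ROWS' [FORCE]. ROWS is text: rows parted by semicolons, each of 7 numbers parted by spaces: the turn, a rotation vector about the tool's x, y, z in degrees, then the shift along the tool's x, y, z in cm, then the finger opening in cm, from 0 to 8.7. A call has 1 to 20 rows; each row is the pose to reach, as a shift and turn from the pose commanded when the call began, along the tool's axes at that moment; what a row does not reach only later rows make up. A row lasts 1/10 s, in which the tool goes at most 50 mm and 8.59 degrees, less where a joint would pass 70% of its speed; a pose out of reach is approached as far as the arm can. A call with a gripper value outside its range is refused whole. The fingers move at their own pace and stop on an object; FORCE is the grip in N (left out, the last holds). Time passes only in rows, so rows that repeat a pose let the fingers close. It gives the time, the measured TCP pose, the force, the opening and the grip force at its end, in the units of the state.
- env.observe(): the state, without advancing time (a new reading comes with each control period).
- eyes.get_image(name): name is "scene" or "top"; returns the picture (420x560x3 uint8, red, green, blue); there is no depth.
- eyes.camera_model(name): a dict with "fx", "fy", "cx", "cy" (pixels), "extrinsics" (4x4, takes a point from world to camera coordinates). Camera axes: x right, y up, looking along -z (the intrinsics and any distortion apply to the point x, -y, -z); pixel columns grow to the right and rows downward; lengths in mm; the calibration is good to about 2 mm. A picture is of the moment at which its call begins. camera_model takes no time and is no camera call.
- env.job_done(): hands the job in; it is judged then, once.
Trained networks look in the newest picture that a camera, given by its name, has taken for a name from the list of things; names that differ only in an ending like _2 or _b are one class to them, and where a whole thing is asked for, a point or a joint stands for the part that bears it (a point fixed in the world has none). Each returns a list of dicts, best first, with "conf" (0 to 1); they miss things now and then, are a little off and sometimes report something else, mostly with a low value. They report only what shows in the picture. A call takes as long as a camera call. They do not tell look-alikes from the thing itself.
- eyes.recognise(thing, camera): "box" ([centre column, centre row, width, height] in pixels, round what is visible of it).
- eyes.silhouettes(thing, camera): "region" (420x560 bool, what is visible of it) and "box" ([centre column, centre row, width, height] in pixels, round what is visible of it).
The state is a dict: "clock": time; "joint_pos": joint angles; "qvel": joint speeds; "joint_torque": joint torques, N m; "tcp_pos": TCP position; "tcp_rot": TCP orientation; "wrist_force": force on the tool from outside, world axes, zero at the start; "ft_torque": the same for the moment, N m; "width": finger opening in mm; "grasp_force": force on a finger pad.
Only numpy, scipy, OpenCV 4.12 (cv2) and the standard library are available. Lean on these libraries where they do the work, as an engineer would, in place of code of your own. Each camera call takes 0.05 s, during which the arm holds its last target. There are 200 camera calls.

### The job

Close the open sample jar that stands in the holder with the large white cap lying on the desk: set the cap squarely on the neck, turn it backwards (counter-clockwise seen from above) under light pressure until the thread drops into place, then screw it clockwise fully home to its stop and let go. Never force it: if it resists well short of home it has not dropped in yet. Leave the other things on the desk where they are.

Things in the scene. Friction and masses are not known exactly. Their poses are not given: they have to be found in the camera images.
- cap: The cap to use: round ribbed white plastic screw cap, 52 mm across, 24 mm high, about 40 g, loose, open side down on the desk; the larger of the two loose caps. Origin: centre of its underside (rim of the skirt), z up. Bore 45 mm across, 15 mm deep, with four thread lugs 90 degrees apart, each 5 mm long, reaching in to a 38 mm circle, undersides 3 mm above the rim.
- cap_top (a point): Centre of the cap's flat top, 24 mm above cap's origin on the cap's axis. Grip the cap across its ribbed side; the ribs bite, so that the fingers hardly slip on it, even in a light grip: do not turn on against a stop. The reading of its yaw tells nothing about where the lugs meet the jar's thread.
- stand: Jar holder, fixed to the desk: grey plate 100 x 100 x 12 mm, dark round collar 74 mm across up to 48 mm high. In it an open off-white plastic jar (body 57 mm across, shoulder 74 to 82 mm above the desk) is clamped and cannot turn; how it is turned differs every time and is not measured. Origin: centre of the plate's underside, on the jar's axis, z up.
- mouth (a point): Centre of the jar's open mouth at rim height, 100 mm above the desk. Neck 36 mm across, thread about 43 mm, so the cap goes on with about 1 mm of play to each side. Height of the cap's underside relative to here: -4 mm with lugs on the ribs, -5.5 mm riding on the thread's top, -11.5 mm dropped into the notches, -14.5 mm fully home. The cap takes up to 60 N against the jar.
- thread (a point): Middle of the thread's flat top, on the jar's axis, 3 mm below the rim. Right-hand thread with four starts 90 degrees apart: four notches, 24 degrees wide, let the lugs in; at the counter-clockwise side of each notch a stop rib 2.5 mm wide stands 2.2 mm above the thread's top. Turned clockwise while riding on top, the lugs jam against the ribs.
- home (a point): Where the cap's underside centre lies when fully home, 14.5 mm below the rim. Turned counter-clockwise under 4 to 8 N, the lugs fall into the notches within 90 degrees (6 mm drop; off a rib they first step down 2 mm) and meet the ribs there. Then 45 to 65 degrees clockwise under the same push lowers the cap 3 mm to a hard stop; turning takes under 0.15 N m until then.
- small_cap: Bystander: small white ribbed cap, 37 mm across, 16 mm high; does not fit this jar. Origin under its centre.
- jar_a: Bystander: closed jar, 56 mm across, 94 mm high, loose. Origin under its centre.
- jar_b: Bystander: closed jar, 56 mm across, 94 mm high, loose. Origin under its centre.
- jar_c: Bystander: closed small jar, 46 mm across, 80 mm high, loose. Origin under its centre.
- jar_d: Bystander: closed small jar, 46 mm across, 80 mm high, loose. Origin under its centre.
- mouse: Bystander: black computer mouse, 105 x 62 mm, 33 mm high, loose. Origin under its centre.
- notes: Bystander: pale yellow block of notes, 75 x 75 x 18 mm, loose. Origin under its centre.
Not all that is in view belongs to the job. What is shaped like the cap but brown or red is not meant.

How it is judged:
By the outcome, as a careful person would: the job done as asked, in the order asked, and still so for the second after the job is handed in, with the robot touching nothing.
It also fails if it takes over 72 s, if anything falls off the work surface, if the arm or the gripper's body presses on something with over 40 N, if the wrist force passes 120 N, or if a joint passes its speed limit or range.

## Working session

There is one attempt and no reset: what is moved stays moved. The work goes in short steps, Python scripts to look and compute and a shell command to move; the robot and the scene stay as the last step left them, time stands still between calls to the robot, and variables do not carry over. Pictures are saved under pics/ and viewed, at most 10 in all, crops included, and the job is handed in when it is done.

```bash
mkdir -p pics; python3 - <<'E'
from bench import env, eyes
import cv2,numpy as np
np.set_printoptions(precision=4,suppress=True)
s=env.observe(); print(s)
for n in("scene","top"):
    im=eyes.get_image(n); cv2.imwrite(f"pics/{n}0.png",im[:,:,::-1]); m=eyes.camera_model(n); print(n,m)
    for t in("cap","stand","small_cap"):
        print(t,[(d["conf"],np.round(d["box"],1)) for d in eyes.recognise(t,n)])
E
```

```text
{'clock': 0.0, 'joint_pos': array([-1.0664,  0.3855,  0.0066, -0.0005, -1.194 , -0.2586]), 'qvel': array([-0.0009,  0.0011, -0.0005, -0.0013, -0.0001, -0.0006]), 'joint_torque': array([  0.0011, -39.0661,  18.7408,   4.2196,   0.011 ,  -0.0002]), 'tcp_pos': array([ 151.9559, -605.6158,  221.4642]), 'tcp_rot': array([-0.0002, -0.1225,  0.9925,  0.0011]), 'wrist_force': array([-0.2168, -0.1085,  0.9199]), 'ft_torque': array([-0.0042, -0.0418,  0.0159]), 'grasp_force': 0.0, 'width': 87.03957866230279}
scene {'fx': 491.27308466184536, 'fy': 491.27308466184536, 'cx': 273.67880192430755, 'cy': 206.63405779367324, 'extrinsics': array([[    0.8715,     0.4905,    -0.001 ,  -511.8447],
       [   -0.4174,     0.7428,     0.5234,   223.0031],
       [    0.2575,    -0.4557,     0.8521, -1261.855 ],
       [    0.    ,     0.    ,     0.    ,     1.    ]])}
cap [(0.95, array([276.1, 156.1,  22.1,  17.7])), (0.62, array([316.6, 179.5,  20.5,  23.4])), (0.58, array([233.1, 158.4,  22.9,  21.9])), (0.25, array([115.8, 306.9,  45.9,  51. ]))]
stand [(0.77, array([227.1, 280.2,  54.5,  54.8]))]
small_cap [(0.67, array([283.4, 217.7,  15.4,  15.8]))]
top {'fx': 386.97834212533974, 'fy': 386.97834212533974, 'cx': 281.85742643659637, 'cy': 211.07722407485795, 'extrinsics': array([[  -0.0105,   -0.9995,   -0.0288,   18.6134],
       [   0.9882,   -0.0148,    0.1527, -593.2964],
       [  -0.1531,   -0.0269,    0.9878, -842.88  ],
       [   0.    ,    0.    ,    0.    ,    1.    ]])}
cap [(0.85, array([225.4, 247.7,  24.9,  18.8])), (0.78, array([249.7, 287.4,  26.3,  27.1])), (0.73, array([230.7, 200.1,  20.3,  21.5]))]
stand [(0.61, array([366.4, 220.6,  55.9,  50.6]))]
small_cap [(0.52, array([286.4, 206.3,  17.4,  18.4]))]
```

View pics/top0.png

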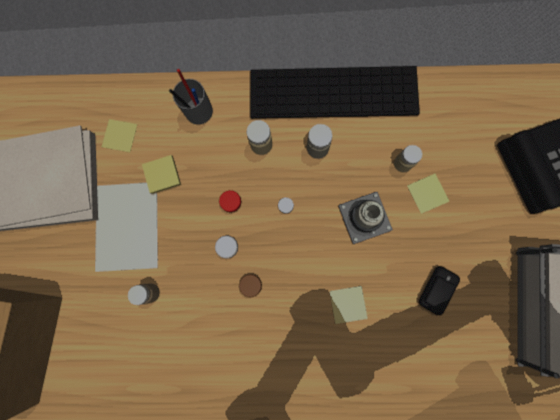

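View pics/scene0.png

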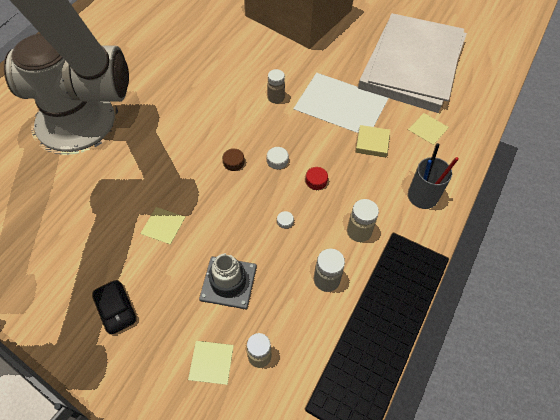

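The desk cap to use is the white one: top view (226,247), scene view (277,157). The stand is at top (366,219), scene (228,280). Red and brown caps are at top (230,201) and (250,286).

```bash
cat > h.py <<'E'
import numpy as np,cv2
from scipy.optimize import least_squares
np.set_printoptions(precision=3,suppress=True)
def proj(m,P):
    P=np.atleast_2d(P); E=m["extrinsics"]; c=P@E[:3,:3].T+E[:3,3]
    return np.c_[m["cx"]+m["fx"]*c[:,0]/-c[:,2], m["cy"]-m["fy"]*c[:,1]/-c[:,2]]
A=np.linspace(0,2*np.pi,72,endpoint=False)
def ring(x,y,z,r): return np.c_[x+r*np.cos(A),y+r*np.sin(A),np.full(72,z)]
def cyl_c(m,x,y,z,r,h):
    "centroid of the outline of an upright cylinder"
    p=proj(m,np.r_[ring(x,y,z,r),ring(x,y,z+h,r)]).astype(np.float32)
    M=cv2.moments(cv2.convexHull(p)); return np.array([M["m10"],M["m01"]])/M["m00"]
def solve(obs,f,x0):
    "obs: list of (model,pixel); f(model,params)->pixel"
    r=least_squares(lambda q:np.concatenate([f(m,q)-c for m,c in obs]),x0); return r.x,r.fun
def cen(reg): 
    v,u=np.nonzero(reg); return np.array([u.mean(),v.mean()])
E
python3 - <<'E'
from bench import env, eyes
from h import *
ms={n:eyes.camera_model(n) for n in("scene","top")}
obs=[];px={"scene":(277,157),"top":(226,247)}
st=[]
tiles=[]
for n in("scene","top"):
    im=eyes.get_image(n)
    for d in eyes.silhouettes("cap",n):
        c=cen(d["region"]); print(n,"cap",d["conf"],c,d["region"].sum())
        if np.hypot(*(c-px[n]))<12: obs.append((ms[n],c))
    for d in eyes.silhouettes("stand",n): print(n,"stand",d["conf"],d["box"],cen(d["region"]),d["region"].sum())
    u,v=px[n]; s=im[v-20:v+20,u-20:u+20]
    # colour segmentation
    hsv=cv2.cvtColor(im,cv2.COLOR_RGB2HSV); w=((hsv[...,1]<70)&(hsv[...,2]>80)).astype(np.uint8)
    k,l,stt,ce=cv2.connectedComponentsWithStats(w); j=np.argmin(np.hypot(*(ce-px[n]).T)); print(n,"colour",ce[j],stt[j])
    u2,v2={"scene":(228,275),"top":(367,216)}[n]; t=im[v2-32:v2+32,u2-32:u2+32]
    tiles.append(cv2.resize(t,(400,400),interpolation=cv2.INTER_CUBIC))
for i,o in enumerate(obs): print(solve([o],lambda m,q:cyl_c(m,*q,0,26,24),[450,100]))
print(solve(obs,lambda m,q:cyl_c(m,*q,0,26,24),[450,100]))
cv2.imwrite("pics/stand.png",np.hstack(tiles)[:,:,::-1])
E
```

```text
scene cap 0.89 [233.163 159.642] 380
scene cap 0.59 [316.16  178.102] 430
scene cap 0.56 [276.928 157.544] 401
scene cap 0.2 [227.537 281.735] 2322
scene stand 0.8 [228.9, 280.9, 53.7, 52.7] [227.728 281.494] 2313
scene colour [277.254 157.379] [267 147  22  22 398]
top cap 0.93 [225.689 247.086] 418
top cap 0.82 [229.852 201.395] 413
top cap 0.71 [249.465 285.712] 389
top stand 0.87 [366.3, 216.6, 53.6, 49.2] [364.736 217.565] 1757
top colour [225.995 246.433] [215 235  23  23 416]
(array([516.994, 140.961]), array([-0., -0.]))
(array([514.643, 145.151]), array([ 0., -0.]))
(array([515.681, 143.315]), array([ 0.   , -0.894,  0.78 , -0.452]))
```

View pics/stand.png

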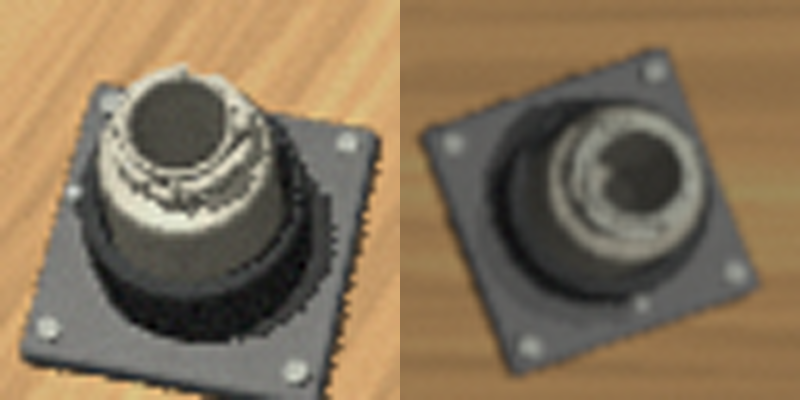

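The crop shows the jar mouth clearly in both views, at about scene (224.5,262.5) and top (373.7,211.2). The plate screws give the plate centre at about scene (227.5,280.5) and top (365.9,217.2).

```bash
python3 - <<'E'
from bench import env, eyes
from h import *
ms={n:eyes.camera_model(n) for n in("scene","top")}
for lab,z,o in(("plate",13,{"scene":(227.5,280.5),"top":(365.9,217.2)}),("mouth",100,{"scene":(224.5,262.5),"top":(373.7,211.2)})):
    O=[(ms[n],np.array(o[n])) for n in o]; f=lambda m,q:proj(m,[q[0],q[1],z])[0]
    for x in O: print(lab,solve([x],f,[500,-200])[0])
    print(lab,solve(O,f,[500,-200]))
    print("freez",solve(O,lambda m,q:proj(m,q)[0],[500,-200,50]))
# other things near stand/cap
for t in("jar_a","mouse","notes"):
  for d in eyes.recognise(t,"top"): print(t,d["conf"],np.round(d["box"]))
from scipy.spatial.transform import Rotation as R
s=env.observe(); q=s["tcp_rot"]; print(R.from_quat([*q[1:],q[0]]).as_matrix(), s["tcp_pos"])
print(R.from_euler('xyz',[0,0,0]).as_matrix()[0,0])
E
```

```text
plate [ 583.18  -187.165]
plate [ 580.978 -186.427]
plate (array([ 582.179, -186.8  ]), array([-0.316, -0.364,  0.137, -0.506]))
freez (array([ 581.9  , -186.556,   10.068]), array([-0.252,  0.039, -0.192, -0.217]))
mouth [ 584.269 -186.439]
mouth [ 581.891 -187.   ]
mouth (array([ 583.179, -186.659]), array([-0.543, -0.163, -0.188, -0.592]))
freez (array([ 583.043, -186.545,   98.56 ]), array([-0.505,  0.079, -0.377, -0.425]))
jar_a 0.91 [409. 161.  28.  27.]
jar_a 0.83 [257. 139.  26.  34.]
jar_a 0.79 [317. 142.  27.  36.]
jar_a 0.69 [144. 295.  30.  20.]
mouse 0.69 [437. 290.  43.  53.]
notes 0.88 [161. 174.  40.  35.]
notes 0.44 [227. 248.  19.  19.]
[[-0.97  -0.243  0.   ]
 [-0.243  0.97  -0.   ]
 [-0.    -0.    -1.   ]] [ 152.104 -606.181  222.575]
1.0
```

```bash
python3 -m pendant '0 0 0 -51.95 30.23 0 8.7;0 0 0 -51.95 30.23 0 8.7;0 0 0 -51.95 30.23 0 8.7;0 0 0 -51.95 30.23 0 8.7;0 0 0 -51.95 30.23 0 8.7;0 0 0 -51.95 30.23 0 8.7;0 0 0 -51.95 30.23 0 8.7;0 0 0 -51.95 30.23 0 8.7;0 0 0 -51.95 30.23 0 8.7;0 0 0 -51.95 30.23 0 8.7;0 0 0 -51.95 30.23 0 8.7;0 0 0 -51.95 30.23 0 8.7;0 0 0 -51.95 30.23 0 8.7;0 0 0 -51.95 30.23 0 8.7;0 0 0 -51.95 30.23 0 8.7;0 0 0 -51.95 30.23 0 8.7' 3
```

```text
clock: 2.45
tcp_pos: [581.6, -187.5, 222.8]
tcp_rot: [0.0, -0.122, 0.993, -0.0]
wrist_force: [-0.3, -0.6, 1.2]
width: 86.9
grasp_force: 0.0
```

```bash
python3 -m pendant '0 0 0 0 0 5 8.7;0 0 0 0 0 10 8.7;0 0 0 0 0 14 8.7;0 0 0 0 0 16.5 8.7;0 0 0 0 0 16.5 8.7;0 0 0 0 0 16.5 6.2;0 0 0 0 0 16.5 5.4;0 0 0 0 0 16.5 5.4;0 0 0 0 0 16.5 5.4;0 0 0 0 0 16.5 5.4' 3; python3 -m pendant '0 0 0 0 0 0 5.4'
```

```text
clock: 3.45
tcp_pos: [582.8, -186.2, 58.6]
tcp_rot: [0.001, -0.122, 0.992, 0.0]
wrist_force: [-1.0, 5.7, 5.6]
width: 57.4
grasp_force: 3.0
clock: 3.55
tcp_pos: [582.7, -185.8, 58.5]
tcp_rot: [0.001, -0.123, 0.992, 0.0]
wrist_force: [-1.1, 4.0, 4.1]
width: 57.1
grasp_force: 3.0
```

```bash
for i in 1 2 3; do python3 -m pendant '0 0 0 0 0.05 0 5.4;0 0 0 0 0.05 0 5.4;0 0 0 0 0.05 0 5.4' | grep -E 'pos|wrist|width'; done
```

```text
tcp_pos: [582.6, -185.8, 57.9]
wrist_force: [-0.6, 3.7, 3.6]
width: 56.5
tcp_pos: [582.6, -185.8, 57.8]
wrist_force: [-0.8, 1.8, 4.7]
width: 56.9
tcp_pos: [582.6, -185.7, 57.8]
wrist_force: [1.8, -1.1, 3.6]
width: 57.0
```

```bash
python3 -m pendant '0 0 0 0 -0.03 0 8.7;0 0 0 0 -0.03 0 8.7;0 0 -8 0 -0.03 0 8.7;0 0 -16 0 -0.03 0 8.7;0 0 -24 0 -0.03 0 8.7;0 0 -32 0 -0.03 0 8.7;0 0 -40 0 -0.03 0 8.7;0 0 -48 0 -0.03 0 8.7;0 0 -56 0 -0.03 0 8.7;0 0 -64 0 -0.03 0 8.7;0 0 -72 0 -0.03 0 8.7;0 0 -80 0 -0.03 0 8.7;0 0 -88 0 -0.03 0 8.7;0 0 -90 0 -0.03 0 8.7;0 0 -90 0 -0.03 0 8.7;0 0 -90 0 -0.03 0 5.4;0 0 -90 0 -0.03 0 5.4;0 0 -90 0 -0.03 0 5.4;0 0 -90 0 -0.03 0 5.4;0 0 -90 0 -0.03 0 5.4'; python3 -m pendant '0 0 0 0 0 0 5.4;0 0 0 0 0 0 5.4;0 0 0 0 0 0 5.4'; python3 -c "
from bench import env;print(env.observe()['joint_pos'])"
```

```text
clock: 6.45
tcp_pos: [582.1, -185.4, 57.6]
tcp_rot: [0.0, 0.788, -0.615, -0.0]
wrist_force: [-0.1, -0.5, -0.4]
width: 57.2
grasp_force: 0.0
clock: 6.75
tcp_pos: [582.3, -185.4, 57.6]
tcp_rot: [-0.0, 0.788, -0.615, 0.0]
wrist_force: [-0.0, 0.3, -0.1]
width: 56.8
grasp_force: 3.0
[-4.36235188e-02  5.19656975e-01 -2.28344833e-01 -4.50509635e-05
 -8.22531668e-01  2.89462323e-01]
```

```bash
python3 -m pendant '0 0 0 0 0 0 8.7;0 0 0 0 0 0 8.7;0 0 0 0 0 -5 8.7;0 0 0 0 0 -10 8.7;0 0 0 -33.5 -1.5 -10 8.7;0 0 0 -33.5 -1.5 -10 8.7;0 0 0 -33.5 -1.5 -10 8.7;0 0 0 -33.5 -1.5 -10 8.7;0 0 0 -33.5 -1.5 -10 8.7;0 0 0 -33.5 -1.5 -10 8.7;0 0 0 -33.5 -1.5 -10 8.7;0 0 0 -33.5 -1.5 -10 8.7;0 0 0 -33.5 -1.5 -10 8.7;0 0 0 -33.5 -1.5 -10 8.7;0 0 0 -33.5 -1.5 -10 8.7'; python3 - <<'E'
from bench import env,eyes
import cv2
cv2.imwrite('pics/over.png',cv2.resize(eyes.get_image('scene')[60:240,180:420],(800,600))[:,:,::-1]);print(env.observe()['joint_pos'])
E
```

```text
clock: 8.25
tcp_pos: [515.3, 142.0, 157.5]
tcp_rot: [0.0, 0.788, -0.616, -0.0]
wrist_force: [0.5, 0.3, -0.2]
width: 87.2
grasp_force: 0.0
[ 5.72522531e-01  2.90563543e-01 -3.08558170e-01  1.55142639e-05
 -9.71979129e-01 -3.28641515e-01]
```

View pics/over.png

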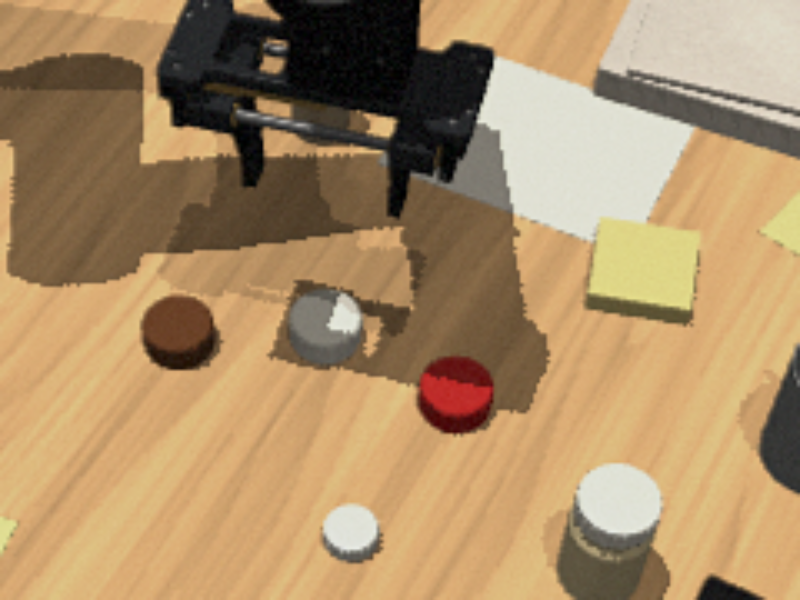

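The fingers straddle the cap (crop about (325,325)), and brown and red are clear of the finger paths. Next I'll lower, squeeze lightly, open, turn 90° and grip, which centres the cap on both axes.

```bash
python3 -m pendant '0 0 0 0 0 5 8.7;0 0 0 0 0 10 8.7;0 0 0 0 0 13.5 8.7;0 0 0 0 0 15 8.7;0 0 0 0 0 15.5 8.7;0 0 0 0 0 15.5 8.7;0 0 0 0 0 15.5 6.4;0 0 0 0 0 15.5 6.0;0 0 0 0 0 15.5 5.6;0 0 0 0 0 15.5 5.3;0 0 0 0 0 15.5 5.0;0 0 0 0 0 15.5 5.0;0 0 0 0 0 15.5 5.0' 3
```

```text
clock: 9.6
tcp_pos: [515.3, 143.3, 2.7]
tcp_rot: [-0.0, 0.789, -0.615, 0.0]
wrist_force: [-0.6, 0.3, 0.7]
width: 52.0
grasp_force: 3.0
```

```bash
python3 -m pendant '0 0 0 0 0 0 7.5;0 0 0 0 0 0 7.5;0 0 8 0 0 0 7.5;0 0 16 0 0 0 7.5;0 0 24 0 0 0 7.5;0 0 32 0 0 0 7.5;0 0 40 0 0 0 7.5;0 0 48 0 0 0 7.5;0 0 56 0 0 0 7.5;0 0 64 0 0 0 7.5;0 0 72 0 0 0 7.5;0 0 80 0 0 0 7.5;0 0 88 0 0 0 7.5;0 0 90 0 0 0 7.5;0 0 90 0 0 0 6.0;0 0 90 0 0 0 5.6;0 0 90 0 0 0 5.3;0 0 90 0 0 0 5.0;0 0 90 0 0 0 5.0;0 0 90 0 0 0 5.0' 3;python3 -m pendant '0 0 0 0 0 0 5.0;0 0 0 0 0 0 5.0;0 0 0 0 0 0 5.0' 15
```

```text
clock: 11.6
tcp_pos: [515.1, 143.2, 2.5]
tcp_rot: [-0.0, -0.123, 0.992, -0.0]
wrist_force: [-0.6, -0.6, 0.0]
width: 51.7
grasp_force: 3.0
clock: 11.9
tcp_pos: [515.2, 143.2, 2.5]
tcp_rot: [-0.0, -0.123, 0.992, -0.0]
wrist_force: [-0.2, -0.4, 0.2]
width: 51.6
grasp_force: 15.3
```

```bash
python3 -m pendant '0 0 0 0 0 -2 5.0;0 0 0 0 0 -6 5.0;0 0 0 0 0 -10 5.0;0 0 0 0 0 -13 5.0;0 0 0 0.2 -4 -13 5.0;0 0 0 0.4 -8 -13 5.0;0 0 0 0.6 -12 -13 5.0;0 0 0 0.8 -16 -13 5.0;0 0 0 0.9 -20 -13 5.0;0 0 0 1.1 -24 -13 5.0;0 0 0 1.3 -28 -13 5.0;0 0 0 1.4 -31 -13 5.0;0 0 0 1.5 -33 -13 5.0;0 0 0 1.5 -33.5 -13 5.0;0 0 0 1.5 -33.5 -13 5.0;0 0 0 1.5 -33.5 -12 5.0;0 0 0 1.5 -33.5 -11 5.0;0 0 0 1.5 -33.5 -11 5.0;0 0 0 1.5 -33.5 -11 5.0'; python3 - <<'E'
from bench import env,eyes
import cv2,numpy as np
a=cv2.resize(eyes.get_image('scene')[230:310,180:280],(500,400))
b=cv2.resize(eyes.get_image('top')[186:246,336:396],(300,300)); b=cv2.copyMakeBorder(b,0,100,0,0,0)
cv2.imwrite('pics/hover.png',np.hstack([a,b])[:,:,::-1]);s=env.observe();print(s['tcp_pos'],s['wrist_force'],s['ft_torque'],s['joint_pos'])
E
```

```text
clock: 13.8
tcp_pos: [581.8, -184.7, 111.9]
tcp_rot: [-0.001, -0.123, 0.992, 0.0]
wrist_force: [0.6, -0.1, -0.1]
width: 51.2
grasp_force: 15.3
[ 582.39548938 -185.04249966  112.75188304] [ 1.16856614  1.23363134 -0.86417111] [ 0.03611784  0.01199923 -0.03165276] [-4.29728705e-02  4.56218771e-01 -1.73889239e-01  2.10751705e-04
 -9.40304373e-01 -1.28134364e+00]
```

View pics/hover.png

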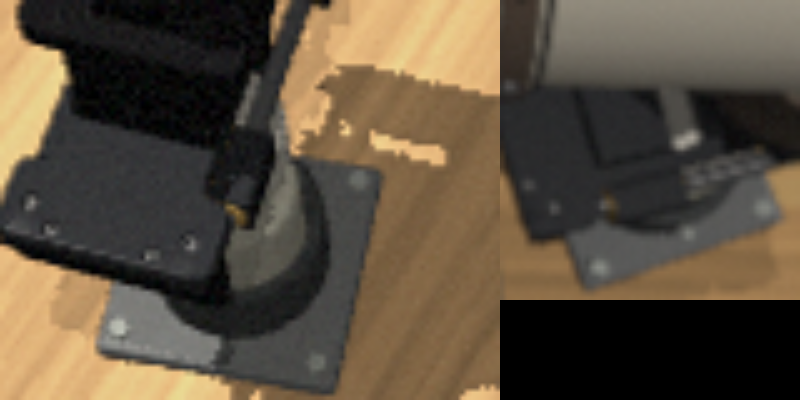

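The arm hides the mouth in both views, so contact will have to be judged by height and force. I'll lower in steps.

```bash
python3 -m pendant '0 0 0 0 0 0.5 5.0;0 0 0 0 0 0.9 5.0;0 0 0 0 0 1.1 5.0;0 0 0 0 0 1.2 5.0;0 0 0 0 0 1.2 5.0'|grep -E 'pos|wr|wid';python3 -m pendant '0 0 0 0 0 0.1 5.0;0 0 0 0 0 0.1 5.0;0 0 0 0 0 0.1 5.0'|grep -E 'pos|wr|wid'
```

```text
tcp_pos: [582.0, -185.5, 100.3]
wrist_force: [-0.3, 0.2, 0.1]
width: 50.8
tcp_pos: [582.2, -185.4, 99.6]
wrist_force: [0.6, -0.1, -0.6]
width: 51.2
```

```bash
for i in 1 2 3; do python3 -m pendant '0 0 0 0 0 0.05 5.0;0 0 0 0 0 0.05 5.0;0 0 0 0 0 0.05 5.0'|grep -E 'pos|wr';done
```

```text
tcp_pos: [582.1, -185.4, 99.1]
wrist_force: [0.5, 0.1, -0.6]
tcp_pos: [582.1, -185.4, 98.5]
wrist_force: [0.5, 0.3, -0.7]
tcp_pos: [582.1, -185.4, 98.0]
wrist_force: [0.2, -0.2, 0.9]
```

```bash
for i in 1 2 3; do python3 -m pendant '0 0 0 0 0 0.05 5.0;0 0 0 0 0 0.05 5.0;0 0 0 0 0 0.05 5.0'|grep -E 'pos|wr';done
```

```text
tcp_pos: [582.1, -185.4, 97.5]
wrist_force: [-0.2, -0.4, -0.6]
tcp_pos: [582.1, -185.4, 97.0]
wrist_force: [-0.0, -0.1, -0.7]
tcp_pos: [582.2, -185.4, 96.8]
wrist_force: [-0.6, -0.3, 1.0]
```

```bash
for i in 1 2; do python3 -m pendant '0 0 0 0 0 0.05 5.0;0 0 0 0 0 0.05 5.0;0 0 0 0 0 0.05 5.0'|grep -E 'pos|wr';done
```

```text
tcp_pos: [582.3, -185.5, 96.6]
wrist_force: [-0.8, 1.2, 3.9]
tcp_pos: [582.4, -185.5, 96.5]
wrist_force: [-2.9, 1.0, 6.4]
```

Riding on the thread top (about -5.7 mm) at about 6 N, clear of the ribs. Now turning counter-clockwise in small steps.

```bash
cat > t.py <<'E'
from bench import env
s=env.observe();print(s['clock'],s['tcp_pos'].round(1),s['wrist_force'].round(1),'Mz',s['ft_torque'].round(2),s['width'].round(1))
E
for i in 1 2 3; do python3 -m pendant '0 0 -4 0 0 0 5.0;0 0 -4 0 0 0 5.0' >/dev/null; python3 t.py; done
```

```text
Traceback (most recent call last):
  File "t.py", line 2, in <module>
    s=env.observe();print(s['clock'],s['tcp_pos'].round(1),s['wrist_force'].round(1),'Mz',s['ft_torque'].round(2),s['width'].round(1))
                                                                                                                  ^^^^^^^^^^^^^^^^
AttributeError: 'float' object has no attribute 'round'
Traceback (most recent call last):
  File "t.py", line 2, in <module>
    s=env.observe();print(s['clock'],s['tcp_pos'].round(1),s['wrist_force'].round(1),'Mz',s['ft_torque'].round(2),s['width'].round(1))
                                                                                                                  ^^^^^^^^^^^^^^^^
AttributeError: 'float' object has no attribute 'round'
Traceback (most recent call last):
  File "t.py", line 2, in <module>
    s=env.observe();print(s['clock'],s['tcp_pos'].round(1),s['wrist_force'].round(1),'Mz',s['ft_torque'].round(2),s['width'].round(1))
                                                                                                                  ^^^^^^^^^^^^^^^^
AttributeError: 'float' object has no attribute 'round'
```

```bash
sed -i "s/s\['width'\].round(1)/round(s['width'],1)/" t.py; python3 t.py; for i in 1 2 3; do python3 -m pendant '0 0 -4 0 0 0 5.0;0 0 -4 0 0 0 5.0' >/dev/null; python3 t.py; done
```

```text
17.7 [ 583.3 -185.6   96.5] [0.8 0.4 5.8] Mz [ 0.1  -0.02  0.05] 51.7
17.9 [ 583.3 -185.6   96.5] [-0.1  1.   5.4] Mz [ 0.14 -0.04  0.09] 51.0
18.1 [ 583.3 -185.6   96.5] [0.1 0.5 5.6] Mz [0.16 0.02 0.06] 51.4
18.3 [ 583.3 -185.6   96.5] [ 0.3 -0.1  5.4] Mz [0.12 0.06 0.04] 51.3
```

```bash
for i in 1 2 3 4; do python3 -m pendant '0 0 -4 0 0 0 5.0;0 0 -4 0 0 0 5.0' >/dev/null; python3 t.py; done
```

```text
18.5 [ 583.4 -185.5   96.5] [ 0.9 -0.2  5. ] Mz [0.23 0.04 0.04] 51.3
18.7 [ 583.4 -185.5   96.5] [-0.2 -0.   5.2] Mz [0.18 0.02 0.01] 51.0
18.9 [ 583.4 -185.5   96.5] [-0.3  0.6  5.5] Mz [0.28 0.04 0.04] 51.7
19.1 [ 583.3 -185.5   96.5] [-0.1  0.3  5.3] Mz [0.24 0.07 0.08] 51.3
```

```bash
for i in 1 2 3; do python3 -m pendant '0 0 -4 0 0 0 5.0;0 0 -4 0 0 0 5.0' >/dev/null; python3 t.py; done
```

```text
19.3 [ 583.2 -185.5   96.4] [-1.1  0.2  5.8] Mz [0.22 0.05 0.02] 51.3
19.5 [ 583.1 -185.3   96.2] [0.4 1.2 3.8] Mz [ 0.34 -0.1  -0.02] 51.7
19.7 [ 581.5 -185.3   94.6] [-0.5 -0.1 -0. ] Mz [0.03 0.03 0.01] 51.5
```

It dropped in (z 96.5 → 94.6, force gone). Following it down.

```bash
for i in 1 2 ; do python3 -m pendant '0 0 0 0 0 0.1 5.0;0 0 0 0 0 0.1 5.0' >/dev/null; python3 t.py; done; python3 -m pendant '0 0 0 0 0 0.1 5.0;0 0 0 0 0 0.1 5.0;0 0 0 0 0 0.1 5.0' >/dev/null; python3 t.py
```

```text
19.9 [ 581.5 -185.4   93.7] [-0.3 -0.1 -0.7] Mz [ 0.06  0.08 -0.02] 51.3
20.1 [ 581.9 -185.4   93.2] [ 0.8 -0.4 -0.3] Mz [0.01 0.06 0.04] 51.5
20.4 [ 582.1 -185.4   92.5] [-0.8 -0.2 -0.7] Mz [0.03 0.14 0.06] 51.2
```

```bash
for i in 1 2 3; do python3 -m pendant '0 0 0 0 0 0.07 5.0;0 0 0 0 0 0.07 5.0;0 0 0 0 0 0.07 5.0' >/dev/null; python3 t.py; done
```

```text
20.7 [ 582.1 -185.4   91.8] [-0.9 -0.5 -0.4] Mz [ 0.04  0.03 -0.01] 51.3
21.0 [ 582.2 -185.4   91.3] [-0.3 -0.3 -0.5] Mz [ 0.02  0.09 -0.  ] 51.4
21.3 [ 582.4 -185.4   91.1] [-2.4 -0.1  4.1] Mz [ 0.27  0.47 -0.02] 51.2
```

Seated in the notches (-11.4 mm, 4 N). Now screwing clockwise, lowering about 0.3 mm per 5°.

```bash
python3 -m pendant '0 0 0 0 0 0.03 5.0;0 0 0 0 0 0.03 5.0' >/dev/null; python3 t.py;  for i in 1 2 3 4; do python3 -m pendant '0 0 2.5 0 0 0.02 5.0;0 0 5 0 0 0.03 5.0' >/dev/null; python3 t.py; done
```

```text
21.5 [ 582.4 -185.5   91. ] [-1.   1.2  5.6] Mz [ 0.31  0.57 -0.01] 51.3
21.7 [ 582.9 -185.7   91. ] [-1.4 -1.1  6.2] Mz [0.05 0.43 0.11] 51.4
21.9 [ 583.3 -185.9   90.9] [-0.2  0.1  6.3] Mz [-0.09  0.26  0.01] 51.3
22.1 [ 583.5 -185.9   90.7] [ 0.2 -0.6  6.4] Mz [-0.04  0.1   0.01] 51.3
22.3 [ 583.6 -185.9   90.3] [ 0.3 -0.3  6.5] Mz [-0.04  0.04  0.05] 51.2
```

Descending along the thread with low torque.

```bash
for i in 1 2 3 4 5; do python3 -m pendant '0 0 2.5 0 0 0.02 5.0;0 0 5 0 0 0.03 5.0' >/dev/null; python3 t.py; done
```

```text
22.5 [ 583.6 -185.9   90. ] [-0.1  0.2  5.4] Mz [-0.04  0.01  0.05] 51.5
22.7 [ 583.7 -185.8   89.7] [0.3 0.3 6.8] Mz [ 0.   -0.    0.05] 51.5
22.9 [ 583.7 -185.8   89.4] [0.6 0.9 6.4] Mz [-0.01 -0.03  0.07] 51.5
23.1 [ 583.8 -185.8   89.1] [0.2 0.4 5.8] Mz [ 0.01 -0.15  0.01] 51.1
23.3 [ 583.8 -185.8   88.8] [0.5 0.6 5.6] Mz [-0.04 -0.12  0.04] 51.3
```

```bash
for i in 1 2 3 ; do python3 -m pendant '0 0 3 0 0 0.02 5.0;0 0 3 0 0 0.02 5.0' >/dev/null; python3 t.py; done
```

```text
23.5 [ 583.8 -185.8   88.6] [-0.5  0.7  6.2] Mz [-0.05 -0.09 -0.05] 51.5
23.7 [ 583.8 -185.8   88.4] [ 0.4 -0.4  5.6] Mz [-0.05 -0.08  0.02] 51.5
23.9 [ 583.8 -185.9   88.2] [ 0.8 -0.6  6. ] Mz [-0.19 -0.04 -0.03] 51.4
```

```bash
for i in 1 2 ; do python3 -m pendant '0 0 2 0 0 0.01 5.0;0 0 2 0 0 0.01 5.0' >/dev/null; python3 t.py; done
```

```text
24.1 [ 583.8 -186.    88.1] [ 1.3 -0.6  5.6] Mz [-0.15 -0.08  0.01] 51.1
24.3 [ 583.8 -185.9   88. ] [ 0.4 -0.5  5.9] Mz [-0.19 -0.09  0.03] 51.3
```

```bash
for i in 1 2 3; do python3 -m pendant '0 0 1.5 0 0 0.01 5.0;0 0 1.5 0 0 0.01 5.0' >/dev/null; python3 t.py; done
```

```text
24.5 [ 583.8 -185.9   87.9] [ 0.7 -1.3  5.6] Mz [-0.23 -0.11  0.05] 51.5
24.7 [ 583.7 -186.    87.8] [ 0.5 -1.   6.1] Mz [-0.28 -0.01  0.02] 51.5
24.9 [ 583.3 -186.    87.7] [-0.6 -0.4  5.8] Mz [-0.19  0.17  0.09] 51.0
```

```bash
for i in 1 2 3; do python3 -m pendant '0 0 1 0 0 0 5.0;0 0 1 0 0 0 5.0' >/dev/null; python3 t.py; done; python3 - <<'E'
from bench import env
import numpy as np
s=env.observe();q=s['tcp_rot'];print(q, s['joint_pos'][[0,5]].sum())
E
```

```text
25.1 [ 583.  -186.    87.6] [-1.5 -0.2  5.3] Mz [-0.13  0.31  0.13] 51.4
25.3 [ 582.8 -185.9   87.6] [-1.3 -0.7  7. ] Mz [-0.1   0.45  0.24] 51.6
25.5 [ 582.7 -185.9   87.5] [-1.5 -0.1  6.6] Mz [-0.1   0.43  0.41] 51.1
[ 6.92795339e-04 -6.08740273e-03  9.99981010e-01 -6.64999065e-04] -1.5596517482261447
```

Torque rises steeply (0.41 N m) at about 65° and full depth, so this is the hard stop. Releasing.

```bash
python3 -m pendant '0 0 0 0 0 -0.08 5.0;0 0 0 0 0 -0.08 5.6;0 0 0 0 0 -0.08 6.5;0 0 0 0 0 -0.08 8.0;0 0 0 0 0 -0.08 8.0;0 0 0 0 0 -1 8.5;0 0 0 0 0 -4 8.5;0 0 0 0 0 -8 8.5;0 0 0 0 0 -12 8.5;0 0 0 0 0 -12 8.5' ; python3 -m pendant '0 0 0 -5 0 0 8.5;0 0 0 -10 0 0 8.5;0 0 0 -15 0 0 8.5;0 0 0 -20 0 0 8.5;0 0 0 -20 0 0 8.5;0 0 0 -20 0 0 8.5;0 0 0 -20 0 0 8.5' | grep pos; python3 - <<'E'
from bench import env,eyes
import cv2,numpy as np
a=cv2.resize(eyes.get_image('scene')[240:310,190:270],(457,400),interpolation=cv2.INTER_CUBIC)
b=cv2.resize(eyes.get_image('top')[186:246,336:396],(340,340),interpolation=cv2.INTER_CUBIC); b=cv2.copyMakeBorder(b,0,60,0,0,0)
cv2.imwrite('pics/end.png',np.hstack([a,b])[:,:,::-1])
E
```

```text
clock: 26.5
tcp_pos: [585.8, -186.3, 214.2]
tcp_rot: [0.007, -0.006, 1.0, -0.002]
wrist_force: [0.7, -0.7, -0.1]
width: 84.9
grasp_force: 0.0
tcp_pos: [781.4, -183.6, 207.2]
```

View pics/end.png

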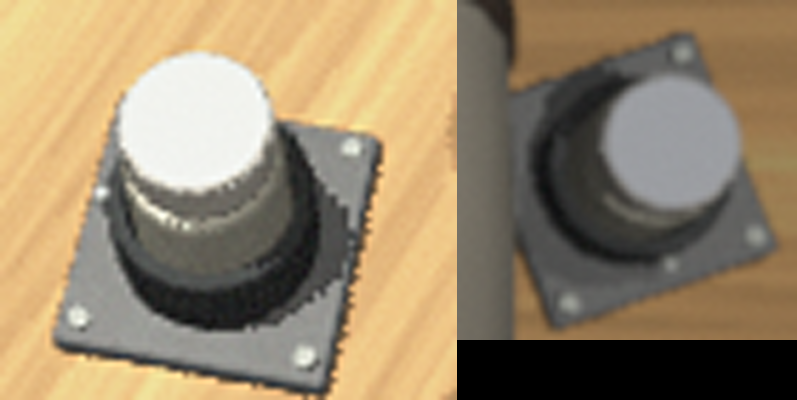

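The cap sits squarely on the neck at scene crop (195,122) and top crop (670,143), and the gripper is clear of it.

```bash
python3 -c "
from bench import env;print(env.observe()['wrist_force']);print(env.job_done())"
```

```text
[-0.93885796  1.0130273   0.2854067 ]
the job is handed in; nothing more can be done
None
```

The white cap is screwed onto the jar to its stop and released: it dropped into the notches turning counter-clockwise, then went about 65° clockwise until the torque rose sharply at full depth. The job was handed in at about 27 s, with the gripper clear and the other items not touched.

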